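Peg a jar in place in a pantry drawer

ROBOT

A 7-joint arm with a two-finger parallel gripper is mounted at the origin on the work surface. World frame = base frame: x ahead of the robot, y to its left, z up, the work surface at z = 0. Lengths are in m, angles in degrees, forces in N, time in s.
With the tool pointing down it reaches from about 0.425 to 0.875 m from the base axis. Payload 4.7 kg.
Tool frame: the origin (TCP) lies between the finger pads; the fingertips stand 8 mm ahead of it and the grasp point (between the pads) lies 11 mm behind it (env.tip_extent is the distance from the TCP to the fingertips, in m); z points along the fingers, y is the line along which they close (so a half turn about z gives the same grasp; the last joint's range is limited). The gripper opens to 87 mm and grips with 3 to 60 N. Pads are 19 mm wide; open, the fingers measure 117 mm over their backs; the gripper's body (75 mm by 190 mm) begins 51 mm behind the grasp point.
Start: joints at [-75.797, 18.392, -4.016, 83.108, 1.295, 78.541, -3.26], TCP at [0.151, 0.632, 0.231] pointing down, gripper open.
Joint ranges: [-163.93, 163.93], [-17.29, 119.83], [-79.2, 71.16], [3.27, 140.29], [-89.18, 269.18], [5.43, 117.66], [-154.24, 154.24]. Speed limits (degrees/s): [147.25, 147.25, 180, 180, 180, 180, 180].

INTERFACE

Orientations are given as [roll, pitch, yaw] about the fixed x, y, z axes, in that order (R = Rz(yaw) Ry(pitch) Rx(roll)).
In Python, from cell import sensors, vision, workorder, env gives the robot as it stands.
- The arm moves only by the tool drive_tool, never from a script. Its argument "moves" is a list of rows, each an object of numbers: "x", "y", "z": the shift along the tool's x, y, z in mm; "rx", "ry", "rz": the turn, a rotation vector about the tool's x, y, z in rad; "fingers": the closure, from -1 (fully open) to 1 (shut). In form: [{"x": .., "y": .., "z": .., "rx": .., "ry": .., "rz": .., "fingers": ..}, ...]. A call has 1 to 20 rows; each row is the pose to reach, as a shift and turn from the pose commanded when the call began, along the tool's axes at that moment; what a row does not reach only later rows make up. A row lasts 1/8 s, in which the tool goes at most 62.5 mm and 10.7 degrees, less where a joint would pass 70% of its speed; a pose out of reach is approached as far as the arm can. A call with a gripper value outside its range is refused whole. The fingers move at their own pace and stop on an object; "force" is the grip in N (left out, the last holds). Time passes only in rows, so rows that repeat a pose let the fingers close. It gives the time, the measured TCP pose, the force, the opening and the grip force at its end, in the units of the state.
- sensors.get_obs(): the state, without advancing time (a new reading comes with each control period).
- vision.read_camera(name): name is "scene" or "top" or "wrist"; returns a dict with "image" (384x512x3 uint8, red, green, blue), "fx", "fy", "cx", "cy" (pixels), "k1" (the pictures are not rectified: a ray, as slopes to the right and down, at radius r is drawn at 1 + k1 r^2 times it, then the intrinsics apply), "R" (3x3) and "t" (3): a world point X has camera coordinates R X + t. Camera axes: x right, y down, z forward; pixel columns grow to the right and rows downward; lengths in m; the calibration is good to about 2 mm. A picture is of the moment at which its call begins. There is no depth.
- workorder.sign_off(): hands the job in; it is judged then, once.
The state is a dict: "time_s": time; "qpos": joint angles; "joint_velocities": joint speeds; "effort": joint torques, N m; "tool_pos": TCP position; "tool_rot": TCP orientation; "force": force on the tool from outside, world axes, zero at the start; "wrist_torque": the same for the moment, N m; "grip_width": finger opening in m; "grasp_force": force on a finger pad.
Only numpy, scipy, OpenCV 4.12 (cv2) and the standard library are available. Lean on these libraries where they do the work, as an engineer would, in place of code of your own. Each camera call takes 0.05 s, during which the arm holds its last target. There are 200 camera calls.

TASK

The pantry drawer has been lifted out onto the worktop: take the spare wooden peg standing on the worktop, feel lightly for the one empty hole in the drawer's peg board and press the peg straight in until it is fully home, never forcing it, since a hard push dents the board. Then slide the squat jar gently over the board, upright and never lifted, until it rests snug against both that peg and the drawer's far long side wall, on the side of the peg where it already stands, away from the tall front panel. Let go and leave the other things where they are.

Things in the scene. Friction and masses are not known exactly. Their poses are not given: they have to be found in the camera images.
- drawer: White pantry drawer, fixed on the worktop; place and yaw vary. Origin: centre of its underside; z up, y along it to the tall front panel, x across to the far side wall. Inside 330 wide (x -165 to 165) by 460 long (y -230 to 230) mm; side and back walls 15 mm thick, tops 90 mm high. Front panel at y 245 to 264 mm, 397 wide, 200 high, bar handle outside.
- board (a point): Nominal centre of the peg board's top face, 44 mm above the drawer's origin. Plywood, fills the drawer floor, hard, with one empty hole and four fixed 24 mm pegs standing 91 mm proud at nominal drawer x, y = (-55, 75), (105, 85), (-105, -5), (-105, -130) mm. Cut with play, it lies unmeasured up to 4.5 mm off in x and 4.5 mm in y, holes and pegs with it, and does not shift when worked on.
- far_wall (a point): A point on the inner face of the drawer's far side wall (the long wall farthest from the robot), at its top edge (drawer x 165, y -40, z 90 mm). The face is flat and upright, along the drawer's y.
- hole (a point): Nominal mouth of the empty hole on the board's top face (drawer x 105, y 0, z 44 mm); the true hole is up to 4.5 mm off in drawer x and up to 4.5 mm in y. Vertical, round, 25 mm in diameter, sharp unchamfered rim, blind, flat floor 20 mm down. Beside the hole the board is a stiff stop.
- peg: The spare peg: a plain wooden dowel, 24 mm in diameter and 110 mm long, 36 g, square-cut sharp ends, standing upright on the worktop. Origin: centre of its lower end; z along it to the other end. Fully home in the hole its lower end lies 20 mm below the board's face and it stands 90 mm proud.
- jar: The squat lidded glass jar, 68 mm in diameter over its whole height of 84 mm, about 0.35 kg (0.25 to 0.45), standing loose on the peg board. Origin: centre of its underside; z up. Against wall and peg its centre is 34 mm from the wall's inner face (drawer x 131) and 46 mm from the peg's axis.
- pasta_jar: Bystander: tall glass jar, 96 mm in diameter, 200 mm high, standing on the board near the front panel. Origin: centre of its underside.
- lentil_jar: Bystander: tall glass jar, 96 mm in diameter, 200 mm high, standing on the board near the front panel. Origin: centre of its underside.
- mug: Bystander: white mug, 80 mm in diameter, 92 mm high, on the worktop. Origin: centre of its underside.
- salt_shaker: Bystander: steel shaker, 42 mm in diameter, 86 mm high, on the worktop. Origin: centre of its underside.
- spare_lid: Bystander: grey plastic lid, 68 mm in diameter, 12 mm thick, on the worktop. Origin: centre of its underside.
- screwdriver: Bystander: screwdriver 190 mm long lying on the worktop along its x axis.
- gallery_rail: Bystander: the drawer's gallery rail taken off, a white bar 12 mm thick and about 475 mm long lying on the worktop along its y axis beyond the drawer. Origin: middle of its underside.

How it is judged:
By the outcome, as a careful person would: the job done as asked, in the order asked, and still so for the second after the job is handed in, with the robot touching nothing.
It also fails if it takes over 72 s, if anything falls off the work surface, if the arm or the gripper's body presses on something with over 40 N, if the wrist force passes 120 N, or if a joint passes its speed limit or range.

## Working session

There is one attempt and no reset: what is moved stays moved. The work goes in short steps, Python scripts to look and compute and a tool call to move; the robot and the scene stay as the last step left them, time stands still between calls to the robot, and variables do not carry over. Pictures are saved under pics/ and viewed, at most 10 in all, crops included, and the job is handed in when it is done.

Besides the shell and the picture viewer there is one more tool, called after "Emit:" as name([rows], argument=value, ...), one row to a line, values as JSON. drive_tool: Moves the arm, as the interface text tells. Its arguments: {"type":"object","properties":{"moves":{"type":"array"},"force":{"type":"number"}},"required":["moves"]}

```bash
ls; mkdir -p pics; cat > h.py <<'E'
import numpy as np,cv2
from cell import sensors,vision,workorder,env
def cam(n,save=None):
    c=vision.read_camera(n)
    if save: cv2.imwrite('pics/'+save,c['image'][:,:,::-1])
    return c
def proj(c,X):
    X=np.atleast_2d(X);p=X@np.array(c['R']).T+np.array(c['t']);s=p[:,:2]/p[:,2:]
    s=s*(1+c['k1']*(s**2).sum(1,keepdims=True))
    return s*[c['fx'],c['fy']]+[c['cx'],c['cy']]
def ray(c,uv):
    d=(np.array(uv,float)-[c['cx'],c['cy']])/[c['fx'],c['fy']];s=d.copy()
    for _ in range(20): s=d/(1+c['k1']*(s@s))
    R=np.array(c['R']);return -R.T@np.array(c['t']),R.T@np.array([s[0],s[1],1])
def atz(c,uv,z):
    o,d=ray(c,uv);return o+d*(z-o[2])/d[2]
E
python3 - <<'E'
from h import *
import pickle
C={n:cam(n,n+'0.png') for n in('scene','top')}
pickle.dump(C,open('c0.pkl','wb'))
for n,c in C.items(): print(n,c['fx'],c['k1'],-np.array(c['R']).T@np.array(c['t']))
a,b=[cv2.resize(C[n]['image'][:,:,::-1],(800,600),interpolation=cv2.INTER_CUBIC) for n in C]
cv2.imwrite('pics/s.png',a);cv2.imwrite('pics/t.png',b)
print(sensors.get_obs())
E
```

```text
pics
scene 407.86358014357967 -0.0023846454899031635 [ 1.22934755 -0.17011053  0.92001991]
top 385.86267147568134 -0.09918377724102949 [ 0.47195299 -0.06571029  1.12556008]
{'time_s': 0.1, 'qpos': array([-75.79862135,  18.43513331,  -4.01751623,  83.16928705,
         1.29717856,  78.54283865,  -3.25850355]), 'joint_velocities': array([ 0.11151894, -0.27737306, -0.02843737, -0.13402694, -0.01318089,
        0.06561196,  0.06046326]), 'effort': array([-1.50085084e-04, -4.92569268e+01, -4.05847421e-01, -3.13405001e+01,
       -6.42248034e-02,  3.93505138e-02,  6.59288526e-05]), 'tool_pos': array([0.15048801, 0.63182031, 0.2295555 ]), 'tool_rot': array([-1.79898108e+02,  7.14229967e-03,  1.66612067e+02]), 'force': array([ 0.3237821 ,  0.05689004, -0.33617344]), 'wrist_torque': array([0.02266506, 0.00412141, 0.02788413]), 'grasp_force': 0.0, 'grip_width': 0.08697342190014065}
```

View pics/s.png

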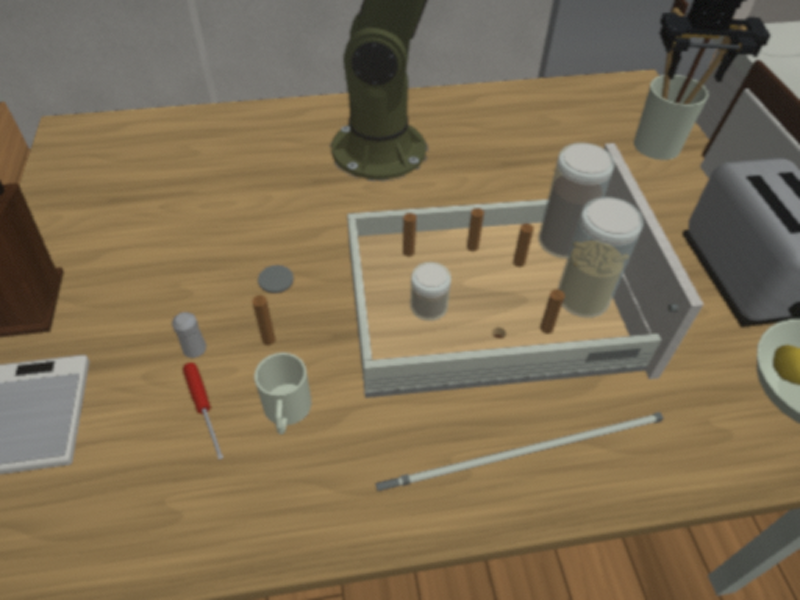

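View pics/t.png

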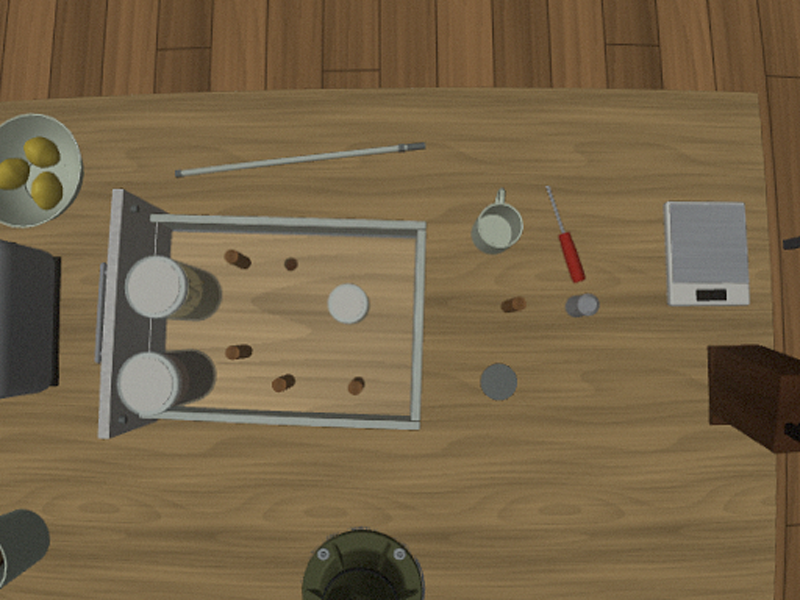

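The top picture shows the drawer (front panel on the left), the empty hole at (291,264), the squat jar at (348,303) and the spare peg at (513,304). The mug is at (498,228) and the shaker at (582,305). The gripper is off to the upper right of the scene view. Next I fit the drawer, pegs, hole and jar numerically.

```bash
cat > fit.py <<'E'
from h import *
import pickle
from scipy.optimize import least_squares
C=pickle.load(open('c0.pkl','rb'));T=C['top'];S=C['scene']
k=.64
def W(p,q):  # drawer pose p=(x,y,yaw), drawer pts
    q=np.atleast_2d(np.array(q,float));c,s=np.cos(p[2]),np.sin(p[2])
    return np.c_[p[0]+c*q[:,0]-s*q[:,1],p[1]+s*q[:,0]+c*q[:,1],q[:,2]]
tp=[([.18,-.245,.09],(426,222)),([-.18,-.245,.09],(419,429)),([.165,-.23,.09],(415,230)),([-.165,-.23,.09],(411,419))]
f=lambda p:(proj(T,W(p,[a for a,_ in tp]))-np.array([b for _,b in tp])*k).ravel()
r=least_squares(f,[.55,.1,0]);print('drawer',r.x,np.degrees(r.x[2]),r.fun.round(1))
def hull(c,x,y,z0,z1,rad):
    a=np.linspace(0,2*np.pi,40)
    P=np.vstack([np.c_[x+rad*np.cos(a),y+rad*np.sin(a),0*a+z] for z in(z0,z1)])
    return cv2.convexHull(proj(c,P).astype(np.float32))
if __name__=='__main__':
    p=r.x
    def ov(c,name,box):
        m=cv2.resize(c['image'][:,:,::-1],None,fx=3,fy=3,interpolation=cv2.INTER_CUBIC)
        def pl(u,col):cv2.polylines(m,[np.round((np.array(u).reshape(-1,2)+.5)*3-.5).astype(int)],True,col,1)
        for x,y in((.18,.245),(.165,.23)):pl(proj(c,W(p,[[x,y,.09],[x,-y,.09],[-x,-y,.09],[-x,y,.09]])),(0,0,255))
        for x,y,z in((-.055,.075,.135),(.105,.085,.135),(-.105,-.005,.135),(-.105,-.13,.135),(.105,0,.044)):
            w=W(p,[[x,y,0]])[0];pl(hull(c,w[0],w[1],.044,z,.012),(255,0,0))
        x0,y0,x1,y1=box;cv2.imwrite('pics/'+name,m[y0*3:y1*3,x0*3:x1*3])
    ov(T,'ovt.png',(90,120,350,290));ov(S,'ovs.png',(205,120,445,260))
    j=atz(T,(348*k,303*k),.128);print('jar',j)
    g=atz(T,(508*k,305*k),0);print('peg base?',g)
    print(proj(S,[j,[*g[:2],.0],[*g[:2],.11]])/k,proj(T,[[*g[:2],.11]])/k)
    for u,c in(((513,304),T),((291,264),T),((180,360),T),((350,260),T),((288,383),T)):
        print(u,c['image'][int(u[1]*k),int(u[0]*k)])
E
python3 fit.py
```

```text
drawer [ 0.49671379  0.13051519 -0.03770877] -2.1605534340056978 [-0.6 -0.9  0.1  0.5  0.7 -0.7 -0.2  1.1]
jar [0.52304411 0.01014393 0.128     ]
peg base? [ 0.52360757 -0.27971405  0.        ]
[[428.03149824 274.2243204 ]
 [265.2423954  340.71971303]
 [255.52753431 301.09575029]] [[520.22271178 301.92073453]]
(513, 304) [106  76  47]
(291, 264) [71 51 36]
(180, 360) [56 53 45]
(350, 260) [142 123  89]
(288, 383) [54 46 26]
```

View pics/ovt.png

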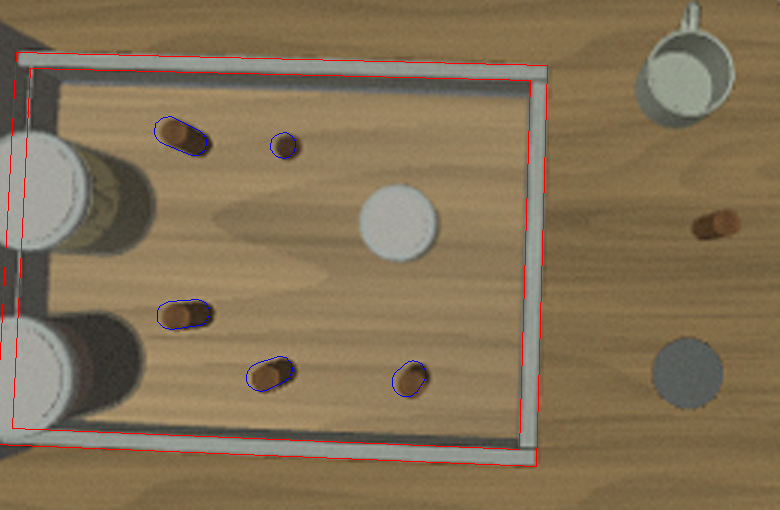

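View pics/ovs.png

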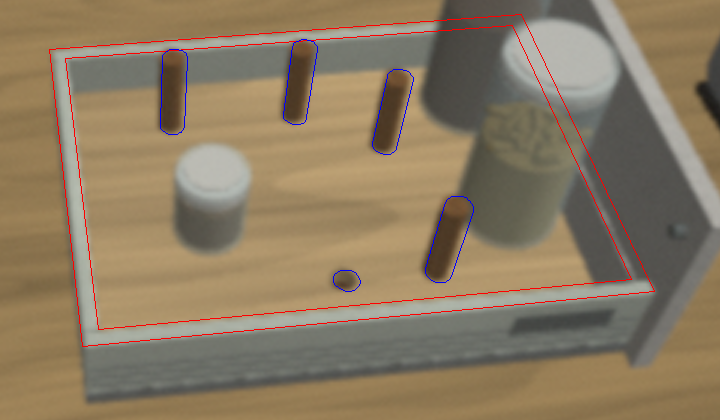

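The fit is good to a few mm. Both overlays put the walls on the image edges and the pegs within about 3 mm. I will move over the spare peg and look with the wrist camera.

```bash
cat >> h.py <<'E'
def shift(*tg):
    """targets (x,y,z,yaw) -> shifts mm / rz rad from the present pose"""
    o=sensors.get_obs();y=np.radians(o['tool_rot'][2]);print('at',o['time_s'],o['tool_pos'].round(4),o['tool_rot'].round(2),o['force'].round(2))
    for t in tg:
        d=(np.array(t[:3])-o['tool_pos'])*1000
        rz=-((t[3]-o['tool_rot'][2]+180)%360-180)*np.pi/180
        print('x %.1f y %.1f z %.1f rz %.3f'%(d[0]*np.cos(y)+d[1]*np.sin(y),d[0]*np.sin(y)-d[1]*np.cos(y),-d[2],rz))
E
python3 -c "
from h import *
shift((.16,.62,.34,166),(.47,.28,.34,130),(.523,-.28,.30,87.84))"
```

```text
at 0.1 [0.1505 0.6318 0.2296] [-1.7990e+02  1.0000e-02  1.6661e+02] [ 0.32  0.06 -0.34]
x -12.0 y -9.3 z -110.4 rz 0.011
x -392.3 y -268.3 z -110.4 rz 0.639
x -573.5 y -800.8 z -70.4 rz 1.375
```

Emit:
drive_tool([
  {"x":-12,"y":-9,"z":-60,"rz":0},
  {"x":-12,"y":-9,"z":-110,"rz":0},
  {"x":-75,"y":-52,"z":-110,"rz":0.1},
  {"x":-138,"y":-95,"z":-110,"rz":0.2},
  {"x":-200,"y":-138,"z":-110,"rz":0.3},
  {"x":-265,"y":-180,"z":-110,"rz":0.42},
  {"x":-328,"y":-225,"z":-110,"rz":0.53},
  {"x":-392,"y":-268,"z":-110,"rz":0.64},
  {"x":-410,"y":-322,"z":-110,"rz":0.72},
  {"x":-428,"y":-375,"z":-110,"rz":0.8},
  {"x":-446,"y":-428,"z":-110,"rz":0.88},
  {"x":-464,"y":-481,"z":-110,"rz":0.96},
  {"x":-482,"y":-535,"z":-110,"rz":1.05},
  {"x":-500,"y":-588,"z":-110,"rz":1.14},
  {"x":-518,"y":-641,"z":-105,"rz":1.22},
  {"x":-537,"y":-694,"z":-95,"rz":1.3},
  {"x":-556,"y":-748,"z":-85,"rz":1.375},
  {"x":-574,"y":-801,"z":-70,"rz":1.375},
  {"x":-574,"y":-801,"z":-70,"rz":1.375},
  {"x":-574,"y":-801,"z":-70,"rz":1.375},
])

```text
invalid input at $.moves[0]: expected keys x, y, z, rx, ry, rz, fingers
```

```bash
python3 - <<'E'
from h import *
c=cam('wrist','w1.png')
o=sensors.get_obs();print(o['time_s'],o['tool_pos'],o['tool_rot'],-np.array(c['R']).T@np.array(c['t']))
print(proj(c,[[.5236,-.2797,0],[.5236,-.2797,.11]]))
E
```

```text
0.15 [0.15052317 0.63191104 0.22970199] [-1.79915598e+02  4.32493221e-03  1.66606233e+02] [0.07050449 0.65140365 0.38366488]
[[-208.44683478  491.02320892]
 [-298.5297673   571.3766657 ]]
```

View pics/w1.png

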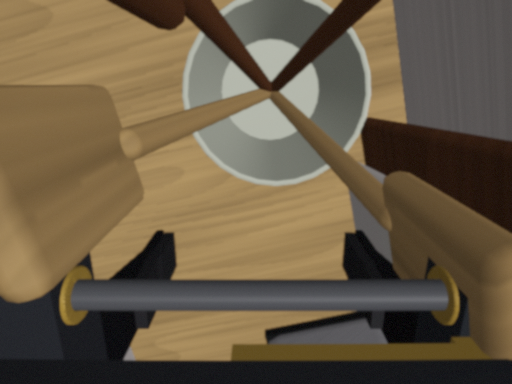

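The move was refused because every key is required. The picture shows the gripper still at the start, above the utensil crock at (278,90), so I will go straight up first.

Emit:
drive_tool([
  {"x":0,"y":0,"z":-60,"rx":0,"ry":0,"rz":0,"fingers":-1},
  {"x":0,"y":0,"z":-110,"rx":0,"ry":0,"rz":0,"fingers":-1},
  {"x":-70,"y":-47,"z":-110,"rx":0,"ry":0,"rz":0.1,"fingers":-1},
  {"x":-138,"y":-95,"z":-110,"rx":0,"ry":0,"rz":0.2,"fingers":-1},
  {"x":-200,"y":-138,"z":-110,"rx":0,"ry":0,"rz":0.3,"fingers":-1},
  {"x":-265,"y":-180,"z":-110,"rx":0,"ry":0,"rz":0.42,"fingers":-1},
  {"x":-328,"y":-225,"z":-110,"rx":0,"ry":0,"rz":0.53,"fingers":-1},
  {"x":-392,"y":-268,"z":-110,"rx":0,"ry":0,"rz":0.64,"fingers":-1},
  {"x":-410,"y":-322,"z":-110,"rx":0,"ry":0,"rz":0.72,"fingers":-1},
  {"x":-428,"y":-375,"z":-110,"rx":0,"ry":0,"rz":0.8,"fingers":-1},
  {"x":-446,"y":-428,"z":-110,"rx":0,"ry":0,"rz":0.88,"fingers":-1},
  {"x":-464,"y":-481,"z":-110,"rx":0,"ry":0,"rz":0.96,"fingers":-1},
  {"x":-482,"y":-535,"z":-110,"rx":0,"ry":0,"rz":1.05,"fingers":-1},
  {"x":-500,"y":-588,"z":-110,"rx":0,"ry":0,"rz":1.14,"fingers":-1},
  {"x":-518,"y":-641,"z":-105,"rx":0,"ry":0,"rz":1.22,"fingers":-1},
  {"x":-537,"y":-694,"z":-95,"rx":0,"ry":0,"rz":1.3,"fingers":-1},
  {"x":-556,"y":-748,"z":-85,"rx":0,"ry":0,"rz":1.375,"fingers":-1},
  {"x":-574,"y":-801,"z":-70,"rx":0,"ry":0,"rz":1.375,"fingers":-1},
  {"x":-574,"y":-801,"z":-70,"rx":0,"ry":0,"rz":1.375,"fingers":-1},
  {"x":-574,"y":-801,"z":-70,"rx":0,"ry":0,"rz":1.375,"fingers":-1},
])

```text
time_s: 2.65
tool_pos: [0.5219, -0.2826, 0.2995]
tool_rot: [-179.9, 0.1, 87.5]
force: [0.8, -0.1, -0.1]
grip_width: 0.0867
grasp_force: 0.0
```

```bash
python3 - <<'E'
from h import *
c=cam('wrist','w2.png')
o=sensors.get_obs();print(o['time_s'],o['tool_pos'],o['tool_rot'],-np.array(c['R']).T@np.array(c['t']))
print(proj(c,[[.5236,-.2797,0],[.5236,-.2797,.11]]))
E
```

```text
2.7 [ 0.52282722 -0.28050111  0.29988335] [-1.79909796e+02 -5.02782609e-03  8.76917784e+01] [ 0.525347   -0.20041106  0.45348647]
[[261.29772482 146.69442753]
 [261.66290936 165.46454552]]
```

View pics/w2.png

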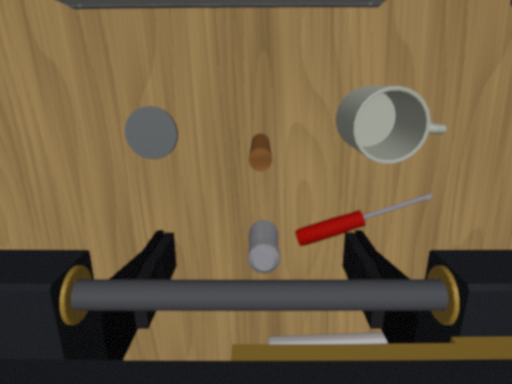

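The wrist picture shows the peg at (260,152), with its top end at about (260,159). The shaker is at (264,245) and the mug at (385,123). I fit the peg's silhouette by colour.

```bash
cat >> h.py <<'E'
from scipy.optimize import minimize
def hullmask(c,x,y,z0,z1,rad,k=4):
    a=np.linspace(0,2*np.pi,60)
    P=np.vstack([np.c_[x+rad*np.cos(a),y+rad*np.sin(a),0*a+z] for z in(z0,z1)])
    h=cv2.convexHull(proj(c,P).astype(np.float32))
    m=np.zeros(c['image'].shape[:2],np.uint8);cv2.fillPoly(m,[np.round(h*16).astype(np.int32)],255,cv2.LINE_AA,4)
    return m/255.
def fitcyl(c,mask,x,y,z0,z1,rad):
    f=lambda p:np.abs(hullmask(c,p[0]/1e3,p[1]/1e3,z0,z1,rad)-mask).sum()
    r=minimize(f,[x*1e3,y*1e3],method='Nelder-Mead',options=dict(initial_simplex=np.array([[0,0],[4,0],[0,4]])+[x*1e3-1,y*1e3-1]))
    return r.x/1e3,r.fun/mask.sum()
def blob(c,sel,uv):
    n,l=cv2.connectedComponents(sel.astype(np.uint8));v=l[int(round(uv[1])),int(round(uv[0]))];return (l==v)*1.0 if v else None
E
python3 - <<'E'
from h import *
c=cam('wrist');im=c['image'].astype(int);
print(im[133:172:4,261].tolist(),im[150,235:286:4].tolist())
for th in(1.9,2.1,2.3):
    m=blob(c,(im[:,:,0]>th*im[:,:,2]),(260,155))
    if m is None:continue
    ys,xs=np.nonzero(m);print(th,m.sum(),xs.min(),xs.max(),ys.min(),ys.max(),fitcyl(c,m,.523,-.28,0,.11,.012))
shift((.523,-.28,.081,87.84))
E
```

```text
[[132, 107, 70], [96, 64, 34], [96, 63, 34], [94, 61, 30], [96, 63, 32], [122, 82, 41], [118, 80, 41], [111, 74, 39], [111, 75, 39], [122, 82, 44]] [[134, 109, 70], [134, 109, 69], [137, 113, 72], [141, 115, 73], [88, 59, 30], [99, 66, 34], [104, 69, 35], [99, 64, 33], [89, 58, 30], [139, 114, 73], [136, 111, 71], [149, 123, 78], [148, 121, 78]]
1.9 9690.0 198 284 11 278 (array([ 0.52264948, -0.27401719]), np.float64(0.918267872680548))
2.1 732.0 247 271 135 173 (array([ 0.52220403, -0.27356768]), np.float64(0.07957784206578807))
2.3 666.0 248 270 136 172 (array([ 0.52203366, -0.27322725]), np.float64(0.1739268680445151))
at 2.75 [ 0.5235 -0.2791  0.3003] [-1.7997e+02 -5.0000e-02  8.7830e+01] [ 0.29  0.33 -0.91]
x -0.9 y -0.5 z 219.3 rz -0.000
```

```bash
python3 - <<'E'
from h import *
import pickle
C=pickle.load(open('c0.pkl','rb'))
for n,uv in(('top',(328,195)),('scene',(169,207))):
    c=C[n];im=c['image'].astype(int)
    for th in(1.9,2.0,2.1):
        m=blob(c,(im[:,:,0]>th*im[:,:,2])&(im[:,:,0]<135),uv)
        if m is not None: print(n,th,m.sum(),fitcyl(c,m,.522,-.275,0,.11,.012))
shift((.522,-.2745,.081,87.84))
E
```

```text
top 1.9 131.0 (array([ 0.52183686, -0.27653183]), np.float64(0.1999700643616225))
top 2.0 113.0 (array([ 0.52182882, -0.27811674]), np.float64(0.3660246399444734))
top 2.1 92.0 (array([ 0.52163477, -0.27705859]), np.float64(0.6658141517476556))
scene 1.9 282.0 (array([ 0.52234117, -0.27430721]), np.float64(0.20714782366847448))
scene 2.0 246.0 (array([ 0.52049205, -0.27380775]), np.float64(0.3726765502949147))
scene 2.1 210.0 (array([ 0.52071467, -0.27254423]), np.float64(0.6075256769374415))
at 2.75 [ 0.5235 -0.2791  0.3003] [-1.7997e+02 -5.0000e-02  8.7830e+01] [ 0.29  0.33 -0.91]
x 4.6 y -1.7 z 219.3 rz -0.000
```

Emit:
drive_tool([
  {"x":4.6,"y":-1.7,"z":60,"rx":0,"ry":0,"rz":0,"fingers":-1},
  {"x":4.6,"y":-1.7,"z":120,"rx":0,"ry":0,"rz":0,"fingers":-1},
  {"x":4.6,"y":-1.7,"z":160,"rx":0,"ry":0,"rz":0,"fingers":-1},
  {"x":4.6,"y":-1.7,"z":190,"rx":0,"ry":0,"rz":0,"fingers":-1},
  {"x":4.6,"y":-1.7,"z":208,"rx":0,"ry":0,"rz":0,"fingers":-1},
  {"x":4.6,"y":-1.7,"z":219,"rx":0,"ry":0,"rz":0,"fingers":-1},
  {"x":4.6,"y":-1.7,"z":219,"rx":0,"ry":0,"rz":0,"fingers":0},
  {"x":4.6,"y":-1.7,"z":219,"rx":0,"ry":0,"rz":0,"fingers":0.3},
  {"x":4.6,"y":-1.7,"z":219,"rx":0,"ry":0,"rz":0,"fingers":0.6},
  {"x":4.6,"y":-1.7,"z":219,"rx":0,"ry":0,"rz":0,"fingers":1},
  {"x":4.6,"y":-1.7,"z":219,"rx":0,"ry":0,"rz":0,"fingers":1},
  {"x":4.6,"y":-1.7,"z":219,"rx":0,"ry":0,"rz":0,"fingers":1},
  {"x":4.6,"y":-1.7,"z":219,"rx":0,"ry":0,"rz":0,"fingers":1},
], force=20)

```text
time_s: 4.38
tool_pos: [0.5219, -0.2752, 0.0815]
tool_rot: [-180.0, -0.0, 87.8]
force: [0.2, -0.2, 0.3]
grip_width: 0.0248
grasp_force: 0.1
```

```bash
python3 - <<'E'
from h import *
import pickle
from fit import *
o=sensors.get_obs();print(o['grip_width'],o['grasp_force'])
# board offset from pegs + hole, both static cameras
p=r.x
for n in('top','scene'):
    c=C[n];im=c['image'].astype(int)
    for q,z in(((-.055,.075),.135),((.105,.085),.135),((-.105,-.005),.135),((-.105,-.13),.135),((.105,0),0.044)):
        w=W(p,[[*q,0]])[0]
        uv=proj(c,[w[0],w[1],.09 if z>.1 else .044])[0]
        for th in (80,95):
          if z>.1: sel=(im[:,:,0]<th+20)
          else: sel=im[:,:,0]<th
          m=blob(c,sel,uv)
          if m is None or m.sum()>1500: print(n,q,'none');continue
          if z>.1:
            f,e=fitcyl(c,m,w[0],w[1],.044,z,.012)
          else:
            ys,xs=np.nonzero(m);f=atz(c,(xs.mean(),ys.mean()),.044)[:2];e=m.sum()
          d=f-w[:2];cc,s=np.cos(p[2]),np.sin(p[2])
          print(n,q,th,f.round(4),'dxdy drawer mm',np.round([1e3*(cc*d[0]+s*d[1]),1e3*(-s*d[0]+cc*d[1])],1),round(e,2))
shift((.522,-.2745,.081,87.84),(.522,-.2745,.22,87.84))
E
```

```text
drawer [ 0.49671379  0.13051519 -0.03770877] -2.1605534340056978 [-0.6 -0.9  0.1  0.5  0.7 -0.7 -0.2  1.1]
0.02477119456157155 0.08102724216769275
top (-0.055, 0.075) none
top (-0.055, 0.075) 95 [0.4443 0.2017] dxdy drawer mm [-0.1 -5.9] 0.26
top (0.105, 0.085) none
top (0.105, 0.085) 95 [0.6018 0.2044] dxdy drawer mm [-2.8 -7.2] 0.23
top (-0.105, -0.005) 80 [0.3889 0.124 ] dxdy drawer mm [-2.5 -5.6] 0.84
top (-0.105, -0.005) 95 [0.3895 0.1244] dxdy drawer mm [-1.9 -5.1] 0.24
top (-0.105, -0.13) 80 [ 0.3848 -0.0022] dxdy drawer mm [-1.8 -6.8] 1.14
top (-0.105, -0.13) 95 [ 0.3849 -0.0004] dxdy drawer mm [-1.8 -5.1] 0.23
top (0.105, 0) 80 [0.5991 0.1215] dxdy drawer mm [-2.4 -5.2] 44.0
top (0.105, 0) 95 [0.5998 0.1217] dxdy drawer mm [-1.6 -5. ] 50.0
scene (-0.055, 0.075) 80 [0.4416 0.2047] dxdy drawer mm [-2.8 -2.9] 0.98
scene (-0.055, 0.075) 95 [0.4416 0.2055] dxdy drawer mm [-2.9 -2.1] 0.57
scene (0.105, 0.085) none
scene (0.105, 0.085) none
scene (-0.105, -0.005) 80 [0.3908 0.1243] dxdy drawer mm [-0.6 -5.2] 0.88
scene (-0.105, -0.005) 95 [0.392  0.1243] dxdy drawer mm [ 0.6 -5.1] 0.46
scene (-0.105, -0.13) 80 [0.3847 0.0016] dxdy drawer mm [-2.1 -3. ] 0.87
scene (-0.105, -0.13) 95 [ 0.3884 -0.0009] dxdy drawer mm [ 1.7 -5.4] 0.68
scene (0.105, 0) none
scene (0.105, 0) none
at 4.375 [ 0.5219 -0.2752  0.0815] [-180.     -0.     87.82] [ 0.24 -0.2   0.31]
x 0.7 y 0.1 z 0.5 rz -0.000
x 0.7 y 0.1 z -138.5 rz -0.000
```

Emit:
drive_tool([
  {"x":0,"y":0,"z":0,"rx":0,"ry":0,"rz":0,"fingers":1},
  {"x":0,"y":0,"z":0,"rx":0,"ry":0,"rz":0,"fingers":1},
  {"x":0,"y":0,"z":0,"rx":0,"ry":0,"rz":0,"fingers":1},
])

```text
time_s: 4.75
tool_pos: [0.5219, -0.2752, 0.0815]
tool_rot: [-180.0, -0.0, 87.8]
force: [0.4, 0.3, -0.1]
grip_width: 0.0233
grasp_force: 20.0
```

```bash
python3 -c "
from h import *
shift((.522,-.2752,.235,87.84),(.5995,.122,.235,87.84))"
```

```text
at 4.75 [ 0.5219 -0.2752  0.0815] [-180.     -0.     87.82] [ 0.38  0.25 -0.1 ]
x -0.0 y 0.1 z -153.5 rz -0.000
x 399.8 y 62.5 z -153.5 rz -0.000
```

Emit:
drive_tool([
  {"x":0,"y":0,"z":-30,"rx":0,"ry":0,"rz":0,"fingers":1},
  {"x":0,"y":0,"z":-80,"rx":0,"ry":0,"rz":0,"fingers":1},
  {"x":0,"y":0,"z":-130,"rx":0,"ry":0,"rz":0,"fingers":1},
  {"x":20,"y":3,"z":-154,"rx":0,"ry":0,"rz":0,"fingers":1},
  {"x":65,"y":10,"z":-154,"rx":0,"ry":0,"rz":0,"fingers":1},
  {"x":120,"y":18,"z":-154,"rx":0,"ry":0,"rz":0,"fingers":1},
  {"x":175,"y":27,"z":-154,"rx":0,"ry":0,"rz":0,"fingers":1},
  {"x":230,"y":36,"z":-154,"rx":0,"ry":0,"rz":0,"fingers":1},
  {"x":285,"y":44,"z":-154,"rx":0,"ry":0,"rz":0,"fingers":1},
  {"x":335,"y":52,"z":-154,"rx":0,"ry":0,"rz":0,"fingers":1},
  {"x":375,"y":59,"z":-154,"rx":0,"ry":0,"rz":0,"fingers":1},
  {"x":400,"y":62.5,"z":-154,"rx":0,"ry":0,"rz":0,"fingers":1},
  {"x":400,"y":62.5,"z":-124,"rx":0,"ry":0,"rz":0,"fingers":1},
  {"x":400,"y":62.5,"z":-90,"rx":0,"ry":0,"rz":0,"fingers":1},
  {"x":400,"y":62.5,"z":-70,"rx":0,"ry":0,"rz":0,"fingers":1},
  {"x":400,"y":62.5,"z":-60,"rx":0,"ry":0,"rz":0,"fingers":1},
  {"x":400,"y":62.5,"z":-60,"rx":0,"ry":0,"rz":0,"fingers":1},
  {"x":400,"y":62.5,"z":-60,"rx":0,"ry":0,"rz":0,"fingers":1},
])

```text
time_s: 7.0
tool_pos: [0.6004, 0.1221, 0.1428]
tool_rot: [179.9, -0.0, 87.8]
force: [-0.6, -0.2, 0.1]
grip_width: 0.0234
grasp_force: 20.0
```

```bash
python3 - <<'E'
from h import *
import pickle
c=cam('wrist','w3.png');pickle.dump(c,open('c3.pkl','wb'))
o=sensors.get_obs();t=o['tool_pos'];print(o['time_s'],t,o['tool_rot'],o['force'])
print(proj(c,[[.5995,.122,.044],[t[0],t[1]+.001,t[2]-.081],[t[0],t[1]+.001,t[2]+.029]]))
E
```

```text
7.05 [0.60045847 0.12216694 0.14286971] [ 1.79878706e+02 -4.93970835e-02  8.78101245e+01] [0.26722814 0.81919074 0.43456026]
[[258.39123882 196.35029763]
 [259.65672459 202.43416414]
 [260.54293246 288.62060916]]
```

View pics/w3.png

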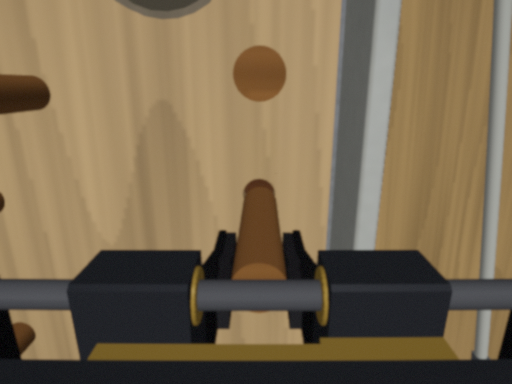

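The wrist picture shows the fixed peg's top disc at (260,73). The held peg's lower end is at about (259,195), with a dark crescent of the hole just behind it at (259,184). The peg is nearly above the hole. I measure both.

```bash
python3 - <<'E'
from h import *
import pickle
c=pickle.load(open('c3.pkl','rb'));im=c['image'].astype(int)
print('col259',[(v,*im[v,259]) for v in range(172,216,2)])
print('rows',[ (v,''.join('%4d'%x for x in im[v,238:282:2,0])) for v in (183,187,191,195,199,205)])
m=blob(c,(im[:,:,0]>1.9*im[:,:,2])&(im[:,:,0]<170),(260,73));ys,xs=np.nonzero(m);print(m.sum(),xs.min(),xs.max(),ys.min(),ys.max())
(u,v),rr=cv2.minEnclosingCircle(np.c_[xs,ys].astype(np.float32))
f=atz(c,(xs.mean(),ys.mean()),.135);print(f,u,v,rr)
a=np.radians(-2.16);print('hole pred',f[:2]-.085*np.array([-np.sin(a),np.cos(a)]))
for v in(178,180,182):print(atz(c,(259,v),.044))
t=np.array([.60046,.12217,.14287-.081])
print(proj(c,[t+[0,.012,0],t+[0,-.012,0],t+[.012,0,0],t-[.012,0,0]]))
E
```

```text
col259 [(172, np.int64(167), np.int64(142), np.int64(104)), (174, np.int64(166), np.int64(141), np.int64(102)), (176, np.int64(167), np.int64(142), np.int64(103)), (178, np.int64(143), np.int64(117), np.int64(82)), (180, np.int64(82), np.int64(50), np.int64(30)), (182, np.int64(76), np.int64(46), np.int64(24)), (184, np.int64(78), np.int64(48), np.int64(28)), (186, np.int64(86), np.int64(53), np.int64(27)), (188, np.int64(99), np.int64(66), np.int64(36)), (190, np.int64(99), np.int64(66), np.int64(34)), (192, np.int64(99), np.int64(65), np.int64(32)), (194, np.int64(100), np.int64(66), np.int64(35)), (196, np.int64(100), np.int64(65), np.int64(34)), (198, np.int64(101), np.int64(67), np.int64(36)), (200, np.int64(99), np.int64(66), np.int64(34)), (202, np.int64(100), np.int64(65), np.int64(36)), (204, np.int64(100), np.int64(67), np.int64(36)), (206, np.int64(99), np.int64(65), np.int64(35)), (208, np.int64(100), np.int64(65), np.int64(37)), (210, np.int64(98), np.int64(64), np.int64(34)), (212, np.int64(99), np.int64(65), np.int64(34)), (214, np.int64(100), np.int64(64), np.int64(34
[... 259 characters left out ...]
  99  99  99  98  97  93  89 125 165 171 172'), (195, ' 166 166 149 107  89  93  96  97  99 100  98  99  98  98  98  99  96  94 117 165 172 172'), (199, ' 165 165 159 108  89  95  95  98  98 101 100 100  99  98 100  98  97  93  93 145 170 171'), (205, ' 166 166 139  89  91  94  98  98  98  99 100  99  99  99 100  99  97  96  89 117 164 172')]
2334.0 233 285 46 101
[0.60318856 0.20903245 0.135     ] 259.0 73.25454711914062 27.907270431518555
hole pred [0.59998489 0.12409285]
[0.60052414 0.13657783 0.044     ]
[0.60046441 0.13500996 0.044     ]
[0.60040448 0.13343656 0.044     ]
[[259.07751027 187.78017602]
 [260.3261515  219.25542129]
 [276.37195791 203.13439555]
 [243.06518277 204.35004389]]
```

Emit:
drive_tool([
  {"x":0.8,"y":0,"z":8,"rx":0,"ry":0,"rz":0,"fingers":1},
  {"x":0.8,"y":0,"z":14,"rx":0,"ry":0,"rz":0,"fingers":1},
  {"x":0.8,"y":0,"z":16,"rx":0,"ry":0,"rz":0,"fingers":1},
  {"x":0.8,"y":0,"z":17,"rx":0,"ry":0,"rz":0,"fingers":1},
  {"x":0.8,"y":0,"z":18,"rx":0,"ry":0,"rz":0,"fingers":1},
  {"x":0.8,"y":0,"z":18.5,"rx":0,"ry":0,"rz":0,"fingers":1},
  {"x":0.8,"y":0,"z":18.5,"rx":0,"ry":0,"rz":0,"fingers":1},
])

```text
time_s: 7.92
tool_pos: [0.5996, 0.123, 0.1231]
tool_rot: [180.0, -0.0, 87.8]
force: [0.4, 0.1, -0.3]
grip_width: 0.0232
grasp_force: 20.0
```

Emit:
drive_tool([
  {"x":0,"y":0,"z":0.5,"rx":0,"ry":0,"rz":0,"fingers":1},
  {"x":0,"y":0,"z":1,"rx":0,"ry":0,"rz":0,"fingers":1},
  {"x":0,"y":0,"z":1.5,"rx":0,"ry":0,"rz":0,"fingers":1},
  {"x":0,"y":0,"z":1.5,"rx":0,"ry":0,"rz":0,"fingers":1},
])

```text
time_s: 8.43
tool_pos: [0.5996, 0.1229, 0.1215]
tool_rot: [-180.0, 0.0, 87.8]
force: [0.7, -1.1, -0.4]
grip_width: 0.0234
grasp_force: 20.0
```

Emit:
drive_tool([
  {"x":0,"y":0,"z":1,"rx":0,"ry":0,"rz":0,"fingers":1},
  {"x":0,"y":0,"z":2,"rx":0,"ry":0,"rz":0,"fingers":1},
  {"x":0,"y":0,"z":3,"rx":0,"ry":0,"rz":0,"fingers":1},
  {"x":0,"y":0,"z":3,"rx":0,"ry":0,"rz":0,"fingers":1},
])

```text
time_s: 8.93
tool_pos: [0.5995, 0.123, 0.1185]
tool_rot: [-180.0, -0.0, 87.8]
force: [-0.0, 0.1, -0.2]
grip_width: 0.0235
grasp_force: 20.0
```

Emit:
drive_tool([
  {"x":0,"y":0,"z":2,"rx":0,"ry":0,"rz":0,"fingers":1},
  {"x":0,"y":0,"z":4,"rx":0,"ry":0,"rz":0,"fingers":1},
  {"x":0,"y":0,"z":6,"rx":0,"ry":0,"rz":0,"fingers":1},
  {"x":0,"y":0,"z":8,"rx":0,"ry":0,"rz":0,"fingers":1},
  {"x":0,"y":0,"z":10,"rx":0,"ry":0,"rz":0,"fingers":1},
  {"x":0,"y":0,"z":11,"rx":0,"ry":0,"rz":0,"fingers":1},
  {"x":0,"y":0,"z":11,"rx":0,"ry":0,"rz":0,"fingers":1},
])

```text
time_s: 9.8
tool_pos: [0.5996, 0.1229, 0.1075]
tool_rot: [-180.0, 0.0, 87.8]
force: [1.0, -0.5, 0.0]
grip_width: 0.0233
grasp_force: 20.0
```

Emit:
drive_tool([
  {"x":0,"y":0,"z":0.5,"rx":0,"ry":0,"rz":0,"fingers":1},
  {"x":0,"y":0,"z":1,"rx":0,"ry":0,"rz":0,"fingers":1},
  {"x":0,"y":0,"z":1.5,"rx":0,"ry":0,"rz":0,"fingers":1},
  {"x":0,"y":0,"z":2,"rx":0,"ry":0,"rz":0,"fingers":1},
  {"x":0,"y":0,"z":2,"rx":0,"ry":0,"rz":0,"fingers":1},
])

```text
time_s: 10.42
tool_pos: [0.5996, 0.123, 0.1055]
tool_rot: [-180.0, -0.0, 87.8]
force: [0.3, 0.2, -0.4]
grip_width: 0.0232
grasp_force: 20.0
```

Emit:
drive_tool([
  {"x":0,"y":0,"z":0.3,"rx":0,"ry":0,"rz":0,"fingers":1},
  {"x":0,"y":0,"z":0.5,"rx":0,"ry":0,"rz":0,"fingers":1},
  {"x":0,"y":0,"z":0.5,"rx":0,"ry":0,"rz":0,"fingers":1},
])

```text
time_s: 10.8
tool_pos: [0.5997, 0.123, 0.1053]
tool_rot: [180.0, -0.0, 87.8]
force: [0.1, -0.3, 0.8]
grip_width: 0.0235
grasp_force: 20.0
```

Emit:
drive_tool([
  {"x":0,"y":0,"z":0.4,"rx":0,"ry":0,"rz":0,"fingers":1},
  {"x":0,"y":0,"z":0.8,"rx":0,"ry":0,"rz":0,"fingers":1},
  {"x":0,"y":0,"z":0.8,"rx":0,"ry":0,"rz":0,"fingers":1},
])

```text
time_s: 11.18
tool_pos: [0.6, 0.123, 0.1052]
tool_rot: [180.0, -0.0, 87.8]
force: [-1.5, -0.1, 5.1]
grip_width: 0.0233
grasp_force: 20.0
```

Emit:
drive_tool([
  {"x":0,"y":0,"z":0,"rx":0,"ry":0,"rz":0,"fingers":0.3},
  {"x":0,"y":0,"z":0,"rx":0,"ry":0,"rz":0,"fingers":0},
  {"x":0,"y":0,"z":0,"rx":0,"ry":0,"rz":0,"fingers":0},
  {"x":0,"y":0,"z":-20,"rx":0,"ry":0,"rz":0,"fingers":0},
  {"x":0,"y":0,"z":-60,"rx":0,"ry":0,"rz":0,"fingers":0},
  {"x":0,"y":0,"z":-110,"rx":0,"ry":0,"rz":0,"fingers":-0.5},
  {"x":-30,"y":-18,"z":-130,"rx":0,"ry":0,"rz":0,"fingers":-1},
  {"x":-75,"y":-45,"z":-130,"rx":0,"ry":0,"rz":0,"fingers":-1},
  {"x":-116,"y":-73,"z":-130,"rx":0,"ry":0,"rz":0,"fingers":-1},
  {"x":-116,"y":-73,"z":-130,"rx":0,"ry":0,"rz":0,"fingers":-1},
  {"x":-116,"y":-73,"z":-130,"rx":0,"ry":0,"rz":0,"fingers":-1},
])

```text
time_s: 12.55
tool_pos: [0.5228, 0.0104, 0.2355]
tool_rot: [179.9, -0.1, 87.8]
force: [0.1, 0.0, 0.2]
grip_width: 0.0859
grasp_force: 0.0
```

```bash
python3 - <<'E'
from h import *
import pickle
c=cam('wrist','w4.png');pickle.dump(c,open('c4.pkl','wb'))
c=cam('top','t4.png');pickle.dump(c,open('t4.pkl','wb'))
c=pickle.load(open('c4.pkl','rb'))
o=sensors.get_obs();print(o['time_s'],o['tool_pos'],o['force'])
print(proj(c,[[.523,.010,.128],[.523,.010,.044],[.5995,.123,.134]]))
E
```

```text
12.65 [0.52290233 0.01109396 0.2347963 ] [ 0.31980357 -0.39689699  0.16344156]
[[259.80733081 193.35966903]
 [259.49514151 168.83637639]
 [365.66645877  34.09169293]]
```

View pics/w4.png

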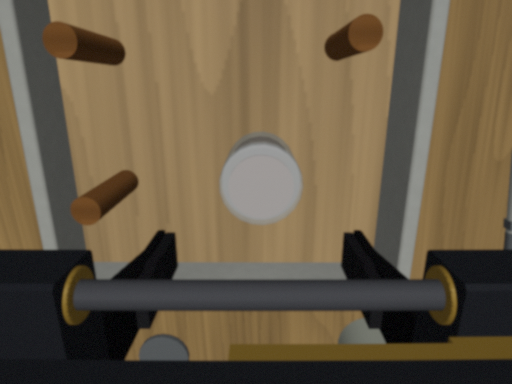

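The peg stands upright in its hole, with its top at (366,33). The jar's lid is centred near (261,182), and the far wall's top inner edge runs from about (430,0) to (402,250). I measure these.

```bash
python3 - <<'E'
from h import *
import pickle
c=pickle.load(open('c4.pkl','rb'));im=c['image'];g=cv2.GaussianBlur(cv2.cvtColor(im,cv2.COLOR_RGB2GRAY),(5,5),0)
ci=cv2.HoughCircles(g[100:245,190:330],cv2.HOUGH_GRADIENT,1,50,param1=60,param2=12,minRadius=36,maxRadius=46)
print(ci)
u=ci[0,0,:2]+[190,100];print('jar',u,atz(c,u,.128))
P=[]
for v in range(40,231,38):
    row=g[v,370:450].astype(int);i=np.argmax(np.diff(row)[15:])+15;P.append(atz(c,(370+i+.5,v),.09))
P=np.array(P);print(P.round(4));k=np.polyfit(P[:,1],P[:,0],1);print('wall yaw',np.degrees(np.arctan(-k[0])),'x at y=.09',np.polyval(k,.09))
m=blob(c,(im[:,:,0].astype(int)>1.9*im[:,:,2])&(im[:,:,0]<140),(366,33))
print(m.sum() if m is not None else 0, fitcyl(c,m,.5995,.123,.044,.134,.012) if m is not None else '')
t=pickle.load(open('t4.pkl','rb'))
E
```

```text
[[[70.5 83.5 40. ]]]
jar [260.5 183.5] [0.52384654 0.01810608 0.128     ]
[[ 0.6617  0.1223  0.09  ]
 [ 0.6613  0.0931  0.09  ]
 [ 0.6591  0.0622  0.09  ]
 [ 0.6586  0.0293  0.09  ]
 [ 0.6573 -0.0058  0.09  ]
 [ 0.655  -0.0433  0.09  ]]
wall yaw -2.2882070979043716 x at y=.09 0.6607140213105451
1785.0 (array([0.59900525, 0.12423463]), np.float64(0.07610918877354864))
```

Emit:
drive_tool([
  {"x":7,"y":0.5,"z":50,"rx":0,"ry":0,"rz":0,"fingers":-1},
  {"x":7,"y":0.5,"z":90,"rx":0,"ry":0,"rz":0,"fingers":-1},
  {"x":7,"y":0.5,"z":115,"rx":0,"ry":0,"rz":0,"fingers":-1},
  {"x":7,"y":0.5,"z":128,"rx":0,"ry":0,"rz":0,"fingers":-1},
  {"x":7,"y":0.5,"z":131,"rx":0,"ry":0,"rz":0,"fingers":-1},
  {"x":7,"y":0.5,"z":131,"rx":0,"ry":0,"rz":0,"fingers":-0.7},
  {"x":7,"y":0.5,"z":131,"rx":0,"ry":0,"rz":0,"fingers":-0.6},
  {"x":7,"y":0.5,"z":131,"rx":0,"ry":0,"rz":0,"fingers":-0.5},
  {"x":7,"y":0.5,"z":131,"rx":0,"ry":0,"rz":0,"fingers":-0.4},
  {"x":7,"y":0.5,"z":131,"rx":0,"ry":0,"rz":0,"fingers":-0.4},
], force=8)

```text
time_s: 13.9
tool_pos: [0.5244, 0.0169, 0.1042]
tool_rot: [179.8, -0.0, 87.8]
force: [1.6, -1.0, 3.8]
grip_width: 0.0675
grasp_force: 8.0
```

```bash
python3 -c "
from h import *
shift((.6267,.0864,.104,87.8))"
```

```text
at 13.9 [0.5244 0.0169 0.1042] [ 1.7982e+02 -3.0000e-02  8.7830e+01] [ 1.63 -0.99  3.78]
x 73.4 y 99.6 z 0.2 rz 0.000
```

Emit:
drive_tool([
  {"x":2,"y":3,"z":0,"rx":0,"ry":0,"rz":0,"fingers":-0.4},
  {"x":5,"y":7,"z":0,"rx":0,"ry":0,"rz":0,"fingers":-0.4},
  {"x":8,"y":12,"z":0,"rx":0,"ry":0,"rz":0,"fingers":-0.4},
  {"x":12,"y":17,"z":0,"rx":0,"ry":0,"rz":0,"fingers":-0.4},
  {"x":15,"y":22,"z":0,"rx":0,"ry":0,"rz":0,"fingers":-0.4},
  {"x":19,"y":27,"z":0,"rx":0,"ry":0,"rz":0,"fingers":-0.4},
  {"x":22,"y":32,"z":0,"rx":0,"ry":0,"rz":0,"fingers":-0.4},
  {"x":26,"y":37,"z":0,"rx":0,"ry":0,"rz":0,"fingers":-0.4},
  {"x":30,"y":43,"z":0,"rx":0,"ry":0,"rz":0,"fingers":-0.4},
  {"x":34,"y":49,"z":0,"rx":0,"ry":0,"rz":0,"fingers":-0.4},
  {"x":38,"y":55,"z":0,"rx":0,"ry":0,"rz":0,"fingers":-0.4},
  {"x":42,"y":61,"z":0,"rx":0,"ry":0,"rz":0,"fingers":-0.4},
  {"x":46,"y":67,"z":0,"rx":0,"ry":0,"rz":0,"fingers":-0.4},
  {"x":50,"y":73,"z":0,"rx":0,"ry":0,"rz":0,"fingers":-0.4},
  {"x":54,"y":79,"z":0,"rx":0,"ry":0,"rz":0,"fingers":-0.4},
  {"x":58,"y":85,"z":0,"rx":0,"ry":0,"rz":0,"fingers":-0.4},
  {"x":61,"y":90,"z":0,"rx":0,"ry":0,"rz":0,"fingers":-0.4},
  {"x":63,"y":94,"z":0,"rx":0,"ry":0,"rz":0,"fingers":-0.4},
  {"x":64,"y":96,"z":0,"rx":0,"ry":0,"rz":0,"fingers":-0.4},
  {"x":64,"y":96,"z":0,"rx":0,"ry":0,"rz":0,"fingers":-0.4},
])

```text
time_s: 16.4
tool_pos: [0.6183, 0.0747, 0.1028]
tool_rot: [-179.6, 0.2, 87.7]
force: [-6.5, -3.9, 8.4]
grip_width: 0.0676
grasp_force: 8.0
```

Emit:
drive_tool([
  {"x":0,"y":0.5,"z":-0.5,"rx":0,"ry":0,"rz":0,"fingers":-0.4},
  {"x":0,"y":1,"z":-0.5,"rx":0,"ry":0,"rz":0,"fingers":-0.4},
  {"x":0,"y":1.5,"z":-0.5,"rx":0,"ry":0,"rz":0,"fingers":-0.4},
  {"x":0,"y":2,"z":-0.5,"rx":0,"ry":0,"rz":0,"fingers":-0.4},
  {"x":0,"y":2.5,"z":-0.5,"rx":0,"ry":0,"rz":0,"fingers":-0.4},
  {"x":0,"y":3,"z":-0.5,"rx":0,"ry":0,"rz":0,"fingers":-0.4},
  {"x":0,"y":3,"z":-0.5,"rx":0,"ry":0,"rz":0,"fingers":-0.4},
])

```text
time_s: 17.27
tool_pos: [0.6244, 0.0771, 0.1037]
tool_rot: [180.0, -0.0, 87.8]
force: [0.5, 0.6, -3.4]
grip_width: 0.068
grasp_force: 8.0
```

Emit:
drive_tool([
  {"x":0,"y":0.5,"z":0.4,"rx":0,"ry":0,"rz":0,"fingers":-0.4},
  {"x":0,"y":1,"z":0.4,"rx":0,"ry":0,"rz":0,"fingers":-0.4},
  {"x":0,"y":1.5,"z":0.4,"rx":0,"ry":0,"rz":0,"fingers":-0.4},
  {"x":0,"y":2,"z":0.4,"rx":0,"ry":0,"rz":0,"fingers":-0.4},
  {"x":0,"y":2,"z":0.4,"rx":0,"ry":0,"rz":0,"fingers":-0.4},
  {"x":0,"y":2,"z":0.4,"rx":0,"ry":0,"rz":0,"fingers":-0.4},
])

```text
time_s: 18.02
tool_pos: [0.6264, 0.0769, 0.1034]
tool_rot: [180.0, -0.0, 87.8]
force: [-1.1, 0.5, -3.3]
grip_width: 0.0676
grasp_force: 8.0
```

Emit:
drive_tool([
  {"x":0,"y":0,"z":0.4,"rx":0,"ry":0,"rz":0,"fingers":-0.4},
  {"x":0,"y":0,"z":0.8,"rx":0,"ry":0,"rz":0,"fingers":-0.4},
  {"x":0,"y":0,"z":0.8,"rx":0,"ry":0,"rz":0,"fingers":-0.4},
])

```text
time_s: 18.4
tool_pos: [0.6264, 0.0767, 0.1028]
tool_rot: [180.0, -0.0, 87.8]
force: [-0.6, -0.6, -1.3]
grip_width: 0.0681
grasp_force: 8.0
```

Emit:
drive_tool([
  {"x":0,"y":0.3,"z":0.3,"rx":0,"ry":0,"rz":0,"fingers":-0.4},
  {"x":0,"y":0.6,"z":0.3,"rx":0,"ry":0,"rz":0,"fingers":-0.4},
  {"x":0,"y":1,"z":0.3,"rx":0,"ry":0,"rz":0,"fingers":-0.4},
  {"x":0,"y":1.5,"z":0.3,"rx":0,"ry":0,"rz":0,"fingers":-0.4},
  {"x":0,"y":1.5,"z":0.3,"rx":0,"ry":0,"rz":0,"fingers":-0.4},
])

```text
time_s: 19.02
tool_pos: [0.6273, 0.0766, 0.1026]
tool_rot: [-179.9, -0.0, 87.8]
force: [-4.9, -1.5, 5.4]
grip_width: 0.0678
grasp_force: 8.0
```

Emit:
drive_tool([
  {"x":1,"y":0,"z":-0.2,"rx":0,"ry":0,"rz":0,"fingers":-0.4},
  {"x":2,"y":0,"z":-0.2,"rx":0,"ry":0,"rz":0,"fingers":-0.4},
  {"x":3,"y":0,"z":-0.2,"rx":0,"ry":0,"rz":0,"fingers":-0.4},
  {"x":4,"y":0,"z":-0.2,"rx":0,"ry":0,"rz":0,"fingers":-0.4},
  {"x":5,"y":0,"z":-0.2,"rx":0,"ry":0,"rz":0,"fingers":-0.4},
  {"x":6,"y":0,"z":-0.2,"rx":0,"ry":0,"rz":0,"fingers":-0.4},
  {"x":6,"y":0,"z":-0.2,"rx":0,"ry":0,"rz":0,"fingers":-0.4},
])

```text
time_s: 19.9
tool_pos: [0.6276, 0.0789, 0.1033]
tool_rot: [-179.9, 0.2, 87.7]
force: [-5.4, -6.4, 7.0]
grip_width: 0.0676
grasp_force: 8.0
```

Emit:
drive_tool([
  {"x":0,"y":0,"z":-0.4,"rx":0,"ry":0,"rz":0,"fingers":-0.4},
  {"x":0,"y":0,"z":-0.4,"rx":0,"ry":0,"rz":0,"fingers":-0.4},
  {"x":0,"y":0,"z":-0.4,"rx":0,"ry":0,"rz":0,"fingers":-0.4},
  {"x":0,"y":0,"z":-0.4,"rx":0,"ry":0,"rz":0,"fingers":-0.4},
])

```text
time_s: 20.4
tool_pos: [0.6277, 0.0793, 0.1034]
tool_rot: [-179.9, 0.2, 87.7]
force: [-5.6, -6.5, 5.8]
grip_width: 0.0676
grasp_force: 8.0
```

```bash
python3 - <<'E'
from h import *
import pickle
c=cam('wrist','w5.png');pickle.dump(c,open('c5.pkl','wb'))
o=sensors.get_obs();print(o['tool_pos'],o['force'],o['wrist_torque'])
cv2.imwrite('pics/w5z.png',cv2.resize(c['image'][100:384,130:430,::-1],None,fx=2,fy=2))
E
```

```text
[0.62766829 0.07923445 0.10342956] [-5.95946142 -6.06727596  5.17217344] [-1.54148635  1.42805864  0.0454098 ]
```

View pics/w5z.png

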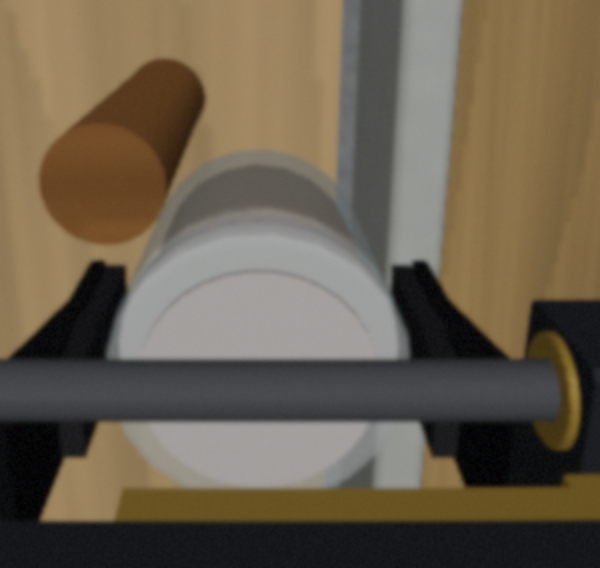

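The wrist picture shows the jar in the pads, its lid centred near (259,272) in full-frame pixels. The peg is up-left, close to it, and the far wall is to the right. I work out the gaps.

```bash
python3 - <<'E'
from h import *
import pickle
c=pickle.load(open('c5.pkl','rb'));im=c['image'].astype(int)
for uv in((259,268),(259,272.5),(259,276)):print(uv,atz(c,uv,.128))
m=blob(c,(im[:,:,0]>1.9*im[:,:,2])&(im[:,:,0]<140),(183,192));peg,e=fitcyl(c,m,.5995,.123,.044,.134,.012);print('peg',peg,e)
# jar base front arc: row of base edge on col 259 & outline columns at rows
for v in(205,215,225,235):print(v,im[v,180:345:3].sum(1).tolist())
for jy in(.079,.081,.083,.085):
    q=hullmask(c,.6265,jy,.044,.128,.034);ys,xs=np.nonzero(q>.5);print(jy,'top row',ys.min(),[(v,xs[ys==v].min(),xs[ys==v].max()) for v in(205,215,225,235)])
print('col',im[165:235:2,259].sum(1).tolist())
E
```

```text
(259, 268) [0.62741427 0.08748983 0.128     ]
(259, 272.5) [0.62732798 0.08534035 0.128     ]
(259, 276) [0.62726032 0.08365485 0.128     ]
peg [0.59969083 0.12424913] 0.04143644869115159
205 [214, 214, 214, 212, 217, 220, 215, 210, 216, 215, 271, 325, 327, 261, 255, 262, 264, 266, 268, 277, 291, 315, 317, 327, 336, 359, 366, 371, 375, 360, 342, 319, 300, 279, 267, 267, 262, 266, 257, 254, 301, 310, 266, 233, 232, 236, 239, 239, 283, 397, 439, 452, 448, 449, 448]
215 [239, 237, 243, 242, 238, 238, 240, 272, 357, 334, 334, 298, 255, 284, 351, 367, 370, 367, 383, 402, 416, 427, 427, 427, 429, 430, 429, 434, 435, 432, 428, 424, 413, 408, 396, 378, 367, 365, 353, 305, 264, 260, 288, 273, 243, 233, 239, 241, 313, 408, 441, 447, 445, 446, 450]
225 [383, 379, 371, 371, 370, 375, 379, 360, 333, 385, 365, 353, 397, 430, 455, 478, 486, 487, 487, 478, 480, 476, 477, 479, 480, 477, 480, 479, 477, 478, 479, 478, 480, 480, 483, 484, 487, 487, 463, 433, 413, 380, 347, 333, 286, 254, 237, 239, 342, 421, 448, 452, 451, 450, 446]
235 [28, 58, 53, 64, 175, 368, 341, 376, 391, 443, 481, 487, 481, 476, 4
[... 345 characters left out ...]
2), np.int64(323))]
0.081 top row 161 [(205, np.int64(204), np.int64(312)), (215, np.int64(199), np.int64(316)), (225, np.int64(195), np.int64(321)), (235, np.int64(190), np.int64(325))]
0.083 top row 158 [(205, np.int64(202), np.int64(313)), (215, np.int64(197), np.int64(318)), (225, np.int64(193), np.int64(322)), (235, np.int64(188), np.int64(327))]
0.085 top row 155 [(205, np.int64(200), np.int64(315)), (215, np.int64(195), np.int64(320)), (225, np.int64(190), np.int64(324)), (235, np.int64(185), np.int64(329))]
col [388, 389, 391, 391, 387, 365, 359, 361, 339, 282, 265, 268, 265, 268, 266, 266, 270, 266, 280, 308, 366, 381, 372, 385, 417, 433, 465, 494, 486, 479, 477, 478, 478, 477, 466]
```

```bash
python3 - <<'E'
from h import *
import pickle
for n,u in(('c4',260),('c5',259)):
    c=pickle.load(open(n+'.pkl','rb'));g=c['image'].astype(int).sum(2)
    r=range(115,180) if n=='c4' else range(150,245)
    col=g[:,u-4:u+5].mean(1)
    d=np.diff(col);top=[(v,round(d[v])) for v in r if abs(d[v])>10];print(n,top)
    h=range(205,245) if n=='c4' else range(325,350)
    print('  near',[(v,round(d[v])) for v in h if abs(d[v])>15])
c=pickle.load(open('c4.pkl','rb'));
for v in(131,133,135,137):print('c4 base-> cy',v,atz(c,(260,v),.044)[1]-.034)
for v in(140,143,146):print('c4 lid far',v,atz(c,(260,v),.128)[1]-.034)
for v in(220,224,228):print('c4 lid near',v,atz(c,(260,v),.128)[1]+.034)
c=pickle.load(open('c5.pkl','rb'));
for v in(174,177,182):print('c5 base-> cy',v,atz(c,(259,v),.044)[1]-.034)
for v in(203,207,211,215):print('c5 lid far',v,atz(c,(259,v),.128)[1]-.034)
for v in(339,343):print('c5 lid near',v,atz(c,(259,v),.128)[1]+.034)
E
```

```text
c4 [(134, -11), (135, -24), (136, -27), (140, 27), (141, 37), (142, 34), (143, 40), (144, 34), (145, 19)]
  near [(223, -16), (224, -17)]
c5 [(174, -12), (180, -14), (181, -29), (182, -31), (183, -15), (202, 23), (203, 31), (204, 28), (205, 15), (210, 13), (211, 16), (212, 12), (215, 12), (216, 19), (217, 20), (233, -24), (234, -24), (235, 15), (236, 33), (237, 14)]
  near [(342, -47), (343, -80), (344, -74), (345, -34)]
c4 base-> cy 131 0.014535839036329497
c4 base-> cy 133 0.012558196803369344
c4 base-> cy 135 0.010574044493208312
c4 base-> cy 137 0.008583342740309224
c4 lid far 140 0.01836255408498602
c4 lid far 143 0.016081274534966446
c4 lid far 146 0.0137885654207942
c4 lid near 220 0.02130023002386093
c4 lid near 224 0.017796006096339564
c4 lid near 228 0.01426555530900514
c5 base-> cy 174 0.07257123504032567
c5 base-> cy 177 0.07059654443906443
c5 base-> cy 182 0.06728184191275395
c5 lid far 203 0.08250393620959723
c5 lid far 207 0.08082049557428575
c5 lid far 211 0.07912450528038094
c5 lid far 215 0.07741580000601589
c5 lid near 339 0.08508376225837275
c5 lid near 343 0.08286016917032968
```

The base seems to lag the lid while dragging: the pads act as a pivot, so the jar leans a little. I unload it, release it so it stands square, and finish with a low push from behind.

Emit:
drive_tool([
  {"x":-1.5,"y":-0.5,"z":0,"rx":0,"ry":0,"rz":0,"fingers":-0.4},
  {"x":-3,"y":-1,"z":0,"rx":0,"ry":0,"rz":0,"fingers":-0.4},
  {"x":-4,"y":-1,"z":0,"rx":0,"ry":0,"rz":0,"fingers":-0.4},
  {"x":-4,"y":-1,"z":0,"rx":0,"ry":0,"rz":0,"fingers":-0.4},
])

```text
time_s: 20.95
tool_pos: [0.6275, 0.0785, 0.1032]
tool_rot: [179.9, 0.0, 87.8]
force: [-2.0, -4.1, 3.2]
grip_width: 0.0678
grasp_force: 8.0
```

Emit:
drive_tool([
  {"x":0,"y":0,"z":0,"rx":0,"ry":0,"rz":0,"fingers":-0.6},
  {"x":0,"y":0,"z":0,"rx":0,"ry":0,"rz":0,"fingers":-0.7},
  {"x":0,"y":0,"z":0,"rx":0,"ry":0,"rz":0,"fingers":-0.8},
  {"x":0,"y":0,"z":0,"rx":0,"ry":0,"rz":0,"fingers":-0.8},
])

```text
time_s: 21.45
tool_pos: [0.627, 0.0793, 0.1028]
tool_rot: [180.0, -0.0, 87.8]
force: [0.2, 0.4, 0.2]
grip_width: 0.0776
grasp_force: 0.0
```

Emit:
drive_tool([
  {"x":0,"y":0,"z":-20,"rx":0,"ry":0,"rz":0,"fingers":-0.8},
  {"x":0,"y":0,"z":-60,"rx":0,"ry":0,"rz":0,"fingers":-0.8},
  {"x":-50,"y":0,"z":-100,"rx":0,"ry":0,"rz":0,"fingers":-0.5},
  {"x":-90,"y":0,"z":-100,"rx":0,"ry":0,"rz":0,"fingers":0.5},
  {"x":-90,"y":0,"z":-100,"rx":0,"ry":0,"rz":0,"fingers":1},
  {"x":-90,"y":0,"z":-100,"rx":0,"ry":0,"rz":0,"fingers":1},
  {"x":-90,"y":0,"z":-100,"rx":0,"ry":0,"rz":0,"fingers":1},
])

```text
time_s: 22.32
tool_pos: [0.6236, -0.0091, 0.2028]
tool_rot: [-180.0, -0.0, 88.0]
force: [0.1, 0.7, -0.3]
grip_width: 0.0359
grasp_force: 0.0
```

```bash
python3 - <<'E'
from h import *
import pickle
c=cam('wrist','w6.png');pickle.dump(c,open('c6.pkl','wb'))
o=sensors.get_obs();print(o['time_s'],o['tool_pos'],o['force'],o['grip_width'])
g=cv2.GaussianBlur(cv2.cvtColor(c['image'],cv2.COLOR_RGB2GRAY),(5,5),0)
p=proj(c,[[.626,.08,.128]])[0];print(p)
x0,y0=int(p[0])-70,max(0,int(p[1])-70)
ci=cv2.HoughCircles(g[y0:y0+140,x0:x0+140],cv2.HOUGH_GRADIENT,1,20,param1=60,param2=12,minRadius=34,maxRadius=46)
if ci is not None:
  for q in ci[0][:3]:
    u=q[:2]+[x0,y0];print(u,q[2],atz(c,u,.128))
im=c['image'];P=[]
cv2.imwrite('pics/w6z.png',cv2.resize(im[:300,130:512,::-1],None,fx=2,fy=2))
E
```

```text
22.375 [ 0.62354433 -0.00923575  0.20268221] [-0.21921037  0.08663616  0.78340758] 0.03204841133020883
[258.86887495  72.91336624]
[260.5  89.5] 45.4 [0.62668247 0.06994023 0.128     ]
[258.5  65.5] 37.5 [0.62592556 0.08440661 0.128     ]
```

View pics/w6z.png

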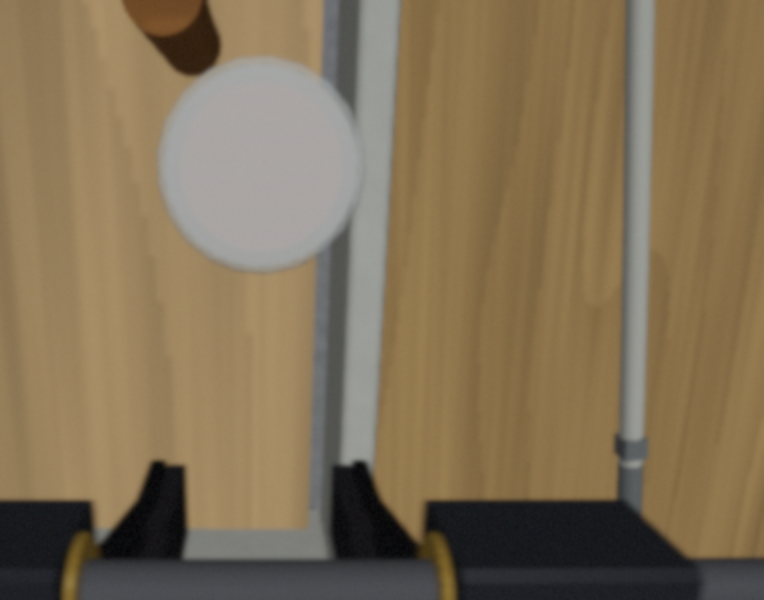

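The view from above shows the jar upright again, lid centred at (260,82). It touches the far wall, about 10 mm short of the peg. Now I push it low from behind with shut fingers.

Emit:
drive_tool([
  {"x":15,"y":0,"z":30,"rx":0,"ry":0,"rz":0,"fingers":1},
  {"x":24,"y":0,"z":60,"rx":0,"ry":0,"rz":0,"fingers":1},
  {"x":24,"y":0,"z":90,"rx":0,"ry":0,"rz":0,"fingers":1},
  {"x":24,"y":0,"z":115,"rx":0,"ry":0,"rz":0,"fingers":1},
  {"x":24,"y":0,"z":128,"rx":0,"ry":0,"rz":0,"fingers":1},
  {"x":24,"y":0,"z":128,"rx":0,"ry":0,"rz":0,"fingers":1},
  {"x":24,"y":0,"z":128,"rx":0,"ry":0,"rz":0,"fingers":1},
])

```text
time_s: 23.25
tool_pos: [0.6253, 0.013, 0.0759]
tool_rot: [179.9, -0.0, 87.8]
force: [1.1, -0.5, -0.8]
grip_width: 0.0007
grasp_force: 0.0
```

Emit:
drive_tool([
  {"x":2,"y":0,"z":0,"rx":0,"ry":0,"rz":0,"fingers":1},
  {"x":4,"y":0,"z":0,"rx":0,"ry":0,"rz":0,"fingers":1},
  {"x":6,"y":0,"z":0,"rx":0,"ry":0,"rz":0,"fingers":1},
  {"x":8,"y":0,"z":0,"rx":0,"ry":0,"rz":0,"fingers":1},
  {"x":10,"y":0,"z":0,"rx":0,"ry":0,"rz":0,"fingers":1},
  {"x":12,"y":0,"z":0,"rx":0,"ry":0,"rz":0,"fingers":1},
  {"x":14,"y":0,"z":0,"rx":0,"ry":0,"rz":0,"fingers":1},
  {"x":16,"y":0,"z":0,"rx":0,"ry":0,"rz":0,"fingers":1},
  {"x":18,"y":0,"z":0,"rx":0,"ry":0,"rz":0,"fingers":1},
  {"x":20,"y":0,"z":0,"rx":0,"ry":0,"rz":0,"fingers":1},
  {"x":20,"y":0,"z":0,"rx":0,"ry":0,"rz":0,"fingers":1},
])

```text
time_s: 24.62
tool_pos: [0.6252, 0.0328, 0.0749]
tool_rot: [180.0, 0.0, 87.8]
force: [0.7, -1.5, 0.7]
grip_width: 0.0005
grasp_force: 1.1
```

Emit:
drive_tool([
  {"x":1,"y":0,"z":0,"rx":0,"ry":0,"rz":0,"fingers":1},
  {"x":2,"y":0,"z":0,"rx":0,"ry":0,"rz":0,"fingers":1},
  {"x":3,"y":0,"z":0,"rx":0,"ry":0,"rz":0,"fingers":1},
  {"x":4,"y":0,"z":0,"rx":0,"ry":0,"rz":0,"fingers":1},
  {"x":5,"y":0,"z":0,"rx":0,"ry":0,"rz":0,"fingers":1},
  {"x":6,"y":0,"z":0,"rx":0,"ry":0,"rz":0,"fingers":1},
  {"x":7,"y":0,"z":0,"rx":0,"ry":0,"rz":0,"fingers":1},
  {"x":7,"y":0,"z":0,"rx":0,"ry":0,"rz":0,"fingers":1},
])

```text
time_s: 25.62
tool_pos: [0.6255, 0.0402, 0.0748]
tool_rot: [180.0, -0.0, 87.8]
force: [0.1, -2.2, -0.6]
grip_width: 0.0003
grasp_force: 1.1
```

Emit:
drive_tool([
  {"x":0.7,"y":0,"z":0,"rx":0,"ry":0,"rz":0,"fingers":1},
  {"x":1.4,"y":0,"z":0,"rx":0,"ry":0,"rz":0,"fingers":1},
  {"x":2,"y":0,"z":0,"rx":0,"ry":0,"rz":0,"fingers":1},
  {"x":2.5,"y":0,"z":0,"rx":0,"ry":0,"rz":0,"fingers":1},
  {"x":2.5,"y":0,"z":0,"rx":0,"ry":0,"rz":0,"fingers":1},
])

```text
time_s: 26.25
tool_pos: [0.6256, 0.0424, 0.0749]
tool_rot: [180.0, -0.0, 87.8]
force: [0.6, -2.3, 0.2]
grip_width: 0.0007
grasp_force: 1.4
```

Emit:
drive_tool([
  {"x":0.7,"y":0,"z":0,"rx":0,"ry":0,"rz":0,"fingers":1},
  {"x":1.4,"y":0,"z":0,"rx":0,"ry":0,"rz":0,"fingers":1},
  {"x":2,"y":0,"z":0,"rx":0,"ry":0,"rz":0,"fingers":1},
  {"x":2,"y":0,"z":0,"rx":0,"ry":0,"rz":0,"fingers":1},
])

```text
time_s: 26.75
tool_pos: [0.6262, 0.0433, 0.0752]
tool_rot: [179.9, 0.1, 87.8]
force: [0.8, -4.7, 0.5]
grip_width: 0.0003
grasp_force: 2.5
```

Emit:
drive_tool([
  {"x":0.7,"y":0,"z":0,"rx":0,"ry":0,"rz":0,"fingers":1},
  {"x":1.5,"y":0,"z":0,"rx":0,"ry":0,"rz":0,"fingers":1},
  {"x":1.5,"y":0,"z":0,"rx":0,"ry":0,"rz":0,"fingers":1},
  {"x":1.5,"y":0,"z":0,"rx":0,"ry":0,"rz":0,"fingers":1},
])

```text
time_s: 27.25
tool_pos: [0.6262, 0.0434, 0.0753]
tool_rot: [179.9, 0.2, 87.7]
force: [1.7, -7.9, 1.9]
grip_width: 0.0001
grasp_force: 3.5
```

The jar stopped firmly at the predicted place. I back away and check it.

Emit:
drive_tool([
  {"x":-3,"y":0,"z":0,"rx":0,"ry":0,"rz":0,"fingers":1},
  {"x":-10,"y":0,"z":0,"rx":0,"ry":0,"rz":0,"fingers":1},
  {"x":-25,"y":0,"z":0,"rx":0,"ry":0,"rz":0,"fingers":1},
  {"x":-40,"y":0,"z":-30,"rx":0,"ry":0,"rz":0,"fingers":1},
  {"x":-40,"y":0,"z":-80,"rx":0,"ry":0,"rz":0,"fingers":1},
  {"x":-40,"y":0,"z":-130,"rx":0,"ry":0,"rz":0,"fingers":1},
  {"x":-40,"y":0,"z":-160,"rx":0,"ry":0,"rz":0,"fingers":1},
  {"x":-40,"y":0,"z":-160,"rx":0,"ry":0,"rz":0,"fingers":1},
  {"x":-40,"y":0,"z":-160,"rx":0,"ry":0,"rz":0,"fingers":1},
])

```text
time_s: 28.38
tool_pos: [0.6235, 0.0058, 0.2339]
tool_rot: [-179.9, -0.0, 87.8]
force: [-0.9, 0.8, -0.4]
grip_width: 0.0001
grasp_force: 0.0
```

```bash
python3 - <<'E'
from h import *
import pickle
c=cam('wrist','w7.png');pickle.dump(c,open('c7.pkl','wb'))
o=sensors.get_obs();print(o['time_s'],o['tool_pos'],o['force'])
im=c['image'];g=cv2.GaussianBlur(cv2.cvtColor(im,cv2.COLOR_RGB2GRAY),(3,3),0)
p=proj(c,[[.6267,.0864,.128]])[0];print('pred',p)
x0,y0=int(p[0])-70,max(0,int(p[1])-70)
i3=im.astype(int);white=(i3[:,:,0]<1.25*i3[:,:,2])&(i3.sum(2)>400)
ci=cv2.HoughCircles(g[y0:y0+140,x0:x0+140],cv2.HOUGH_GRADIENT,1,10,param1=60,param2=10,minRadius=30,maxRadius=44)
for q in ci[0][:3]:
    u=q[:2]+[x0,y0];print(u,q[2],atz(c,u,.128))
u,v=p;col=g[:,int(u)].astype(int);row=g[int(v)].astype(int)
dc=np.diff(col);dr=np.diff(row)
print('col',[(i,dc[i]) for i in range(int(v)-50,int(v)+50) if 0<=i and abs(dc[i])>7]);print('row',[(i,dr[i]) for i in range(int(u)-50,int(u)+60) if abs(dr[i])>7])
q=hullmask(c,.6267,.0864,.128,.128,.034);ys,xs=np.nonzero(q>.5);print('pred ext',xs.min(),xs.max(),ys.min(),ys.max())
pp=proj(c,[[.5995,.1237,.134],[.5995,.1237,.09]]);print(pp)
m=blob(c,(i3[:,:,0]>1.9*i3[:,:,2])&(i3[:,:,0]<140),pp[1])
if m is not None: ys,xs=np.nonzero(m);print(m.sum(),fitcyl(c,m,.5995,.1237,.044,.134,.012))
P=[]
for vv in range(110,231,20):
    r=g[vv,int(u)+30:int(u)+130].astype(int);k=int(np.argmax(np.diff(r[:]))) ;P.append(atz(c,(int(u)+30+k+.5,vv),.09)[:2])
print(np.round(P,4).tolist())
E
```

```text
28.425 [0.62329573 0.00590068 0.23343621] [ 0.18860926 -0.2426348  -1.29749066]
pred [260.29074407  86.69915868]
[260.5  84.5] 43.4 [0.62690664 0.08791365 0.128     ]
[260.5  74.5] 41.2 [0.62715806 0.09475801 0.128     ]
[254.5  94.5] 32.9 [0.62229952 0.08112792 0.128     ]
col []
row [(317, np.int64(-10)), (318, np.int64(-11))]
pred ext 213 308 36 134
[[218.02902743  30.94299744]
 [224.39193705  39.14230306]]
1191.0 (array([0.59960767, 0.1253281 ]), np.float64(0.28388732487117435))
[[0.6607, 0.0661], [0.6599, 0.0494], [0.6589, 0.0321], [0.658, 0.0142], [0.657, -0.0043], [0.6569, -0.0235], [0.6559, -0.0434]]
```

The numbers agree with a snug fit to within about 1 mm, which is the measuring limit. I confirm the wall contact with a light low push from the near side.

Emit:
drive_tool([
  {"x":24,"y":-24,"z":0,"rx":0,"ry":0,"rz":0,"fingers":1},
  {"x":48,"y":-48,"z":0,"rx":0,"ry":0,"rz":0,"fingers":1},
  {"x":71,"y":-71,"z":0,"rx":0,"ry":0,"rz":0,"fingers":1},
  {"x":71,"y":-71,"z":0,"rx":0,"ry":0,"rz":0,"fingers":1},
  {"x":71,"y":-71,"z":50,"rx":0,"ry":0,"rz":0,"fingers":1},
  {"x":71,"y":-71,"z":95,"rx":0,"ry":0,"rz":0,"fingers":1},
  {"x":71,"y":-71,"z":130,"rx":0,"ry":0,"rz":0,"fingers":1},
  {"x":71,"y":-71,"z":148,"rx":0,"ry":0,"rz":0,"fingers":1},
  {"x":71,"y":-71,"z":148,"rx":0,"ry":0,"rz":0,"fingers":1},
  {"x":71,"y":-71,"z":148,"rx":0,"ry":0,"rz":0,"fingers":1},
])

```text
time_s: 29.68
tool_pos: [0.5571, 0.0794, 0.0881]
tool_rot: [179.9, -0.0, 87.8]
force: [0.2, 0.6, -0.2]
grip_width: 0.0002
grasp_force: 0.0
```

Emit:
drive_tool([
  {"x":0,"y":3,"z":0,"rx":0,"ry":0,"rz":0,"fingers":1},
  {"x":0,"y":6,"z":0,"rx":0,"ry":0,"rz":0,"fingers":1},
  {"x":0,"y":9,"z":0,"rx":0,"ry":0,"rz":0,"fingers":1},
  {"x":0,"y":12,"z":0,"rx":0,"ry":0,"rz":0,"fingers":1},
  {"x":0,"y":15,"z":0,"rx":0,"ry":0,"rz":0,"fingers":1},
  {"x":0,"y":17,"z":0,"rx":0,"ry":0,"rz":0,"fingers":1},
  {"x":0,"y":19,"z":0,"rx":0,"ry":0,"rz":0,"fingers":1},
  {"x":0,"y":20,"z":0,"rx":0,"ry":0,"rz":0,"fingers":1},
  {"x":0,"y":20,"z":0,"rx":0,"ry":0,"rz":0,"fingers":1},
])

```text
time_s: 30.8
tool_pos: [0.5759, 0.0788, 0.0869]
tool_rot: [180.0, -0.0, 87.8]
force: [0.2, -0.2, -0.2]
grip_width: 0.0003
grasp_force: 0.0
```

Emit:
drive_tool([
  {"x":0,"y":0.7,"z":0,"rx":0,"ry":0,"rz":0,"fingers":1},
  {"x":0,"y":1.4,"z":0,"rx":0,"ry":0,"rz":0,"fingers":1},
  {"x":0,"y":2,"z":0,"rx":0,"ry":0,"rz":0,"fingers":1},
  {"x":0,"y":2,"z":0,"rx":0,"ry":0,"rz":0,"fingers":1},
])

```text
time_s: 31.3
tool_pos: [0.5779, 0.0787, 0.0869]
tool_rot: [180.0, -0.0, 87.8]
force: [-0.5, -1.1, -0.3]
grip_width: 0.0006
grasp_force: 0.0
```

Emit:
drive_tool([
  {"x":0,"y":0.7,"z":0,"rx":0,"ry":0,"rz":0,"fingers":1},
  {"x":0,"y":1.4,"z":0,"rx":0,"ry":0,"rz":0,"fingers":1},
  {"x":0,"y":2,"z":0,"rx":0,"ry":0,"rz":0,"fingers":1},
  {"x":0,"y":2,"z":0,"rx":0,"ry":0,"rz":0,"fingers":1},
])

```text
time_s: 31.8
tool_pos: [0.5788, 0.0787, 0.0867]
tool_rot: [-179.9, -0.0, 87.8]
force: [-5.5, -0.5, 3.8]
grip_width: 0.0004
grasp_force: 2.9
```

Emit:
drive_tool([
  {"x":0,"y":0.7,"z":0,"rx":0,"ry":0,"rz":0,"fingers":1},
  {"x":0,"y":1.2,"z":0,"rx":0,"ry":0,"rz":0,"fingers":1},
  {"x":0,"y":1.2,"z":0,"rx":0,"ry":0,"rz":0,"fingers":1},
])

```text
time_s: 32.17
tool_pos: [0.5789, 0.0787, 0.0867]
tool_rot: [-179.7, -0.0, 87.8]
force: [-9.9, -0.3, 5.4]
grip_width: 0.0005
grasp_force: 4.9
```

Emit:
drive_tool([
  {"x":0,"y":-4,"z":0,"rx":0,"ry":0,"rz":0,"fingers":1},
  {"x":0,"y":-18,"z":0,"rx":0,"ry":0,"rz":0,"fingers":1},
  {"x":0,"y":-22,"z":-20,"rx":0,"ry":0,"rz":0,"fingers":1},
  {"x":0,"y":-22,"z":-70,"rx":0,"ry":0,"rz":0,"fingers":1},
  {"x":0,"y":-22,"z":-110,"rx":0,"ry":0,"rz":0,"fingers":1},
  {"x":-25,"y":0,"z":-120,"rx":0,"ry":0,"rz":0,"fingers":1},
  {"x":-50,"y":25,"z":-120,"rx":0,"ry":0,"rz":0,"fingers":1},
  {"x":-70,"y":48,"z":-110,"rx":0,"ry":0,"rz":0,"fingers":1},
  {"x":-70,"y":48,"z":-100,"rx":0,"ry":0,"rz":0,"fingers":1},
  {"x":-70,"y":48,"z":-60,"rx":0,"ry":0,"rz":0,"fingers":1},
  {"x":-70,"y":48,"z":-20,"rx":0,"ry":0,"rz":0,"fingers":1},
  {"x":-70,"y":48,"z":8,"rx":0,"ry":0,"rz":0,"fingers":1},
  {"x":-70,"y":48,"z":12,"rx":0,"ry":0,"rz":0,"fingers":1},
  {"x":-65,"y":48,"z":12,"rx":0,"ry":0,"rz":0,"fingers":1},
  {"x":-58,"y":48,"z":12,"rx":0,"ry":0,"rz":0,"fingers":1},
  {"x":-50,"y":48,"z":12,"rx":0,"ry":0,"rz":0,"fingers":1},
  {"x":-44,"y":48,"z":12,"rx":0,"ry":0,"rz":0,"fingers":1},
  {"x":-39,"y":48,"z":12,"rx":0,"ry":0,"rz":0,"fingers":1},
  {"x":-38,"y":48,"z":12,"rx":0,"ry":0,"rz":0,"fingers":1},
])

```text
time_s: 34.55
tool_pos: [0.6276, 0.0394, 0.0748]
tool_rot: [-180.0, -0.0, 87.9]
force: [0.0, 0.1, 0.2]
grip_width: 0.0008
grasp_force: 0.0
```

Emit:
drive_tool([
  {"x":1,"y":0,"z":0,"rx":0,"ry":0,"rz":0,"fingers":1},
  {"x":2,"y":0,"z":0,"rx":0,"ry":0,"rz":0,"fingers":1},
  {"x":3,"y":0,"z":0,"rx":0,"ry":0,"rz":0,"fingers":1},
  {"x":4,"y":0,"z":0,"rx":0,"ry":0,"rz":0,"fingers":1},
  {"x":4,"y":0,"z":0,"rx":0,"ry":0,"rz":0,"fingers":1},
])

```text
time_s: 35.17
tool_pos: [0.6277, 0.0424, 0.0749]
tool_rot: [180.0, 0.0, 87.8]
force: [-1.9, -0.8, -0.3]
grip_width: 0.0004
grasp_force: 0.5
```

Emit:
drive_tool([
  {"x":0.7,"y":0,"z":0,"rx":0,"ry":0,"rz":0,"fingers":1},
  {"x":1.4,"y":0,"z":0,"rx":0,"ry":0,"rz":0,"fingers":1},
  {"x":1.4,"y":0,"z":0,"rx":0,"ry":0,"rz":0,"fingers":1},
])

```text
time_s: 35.55
tool_pos: [0.6279, 0.0427, 0.075]
tool_rot: [180.0, 0.1, 87.8]
force: [-0.8, -5.3, 2.5]
grip_width: 0.0004
grasp_force: 2.4
```

Emit:
drive_tool([
  {"x":0.8,"y":0,"z":0,"rx":0,"ry":0,"rz":0,"fingers":1},
  {"x":1.5,"y":0,"z":0,"rx":0,"ry":0,"rz":0,"fingers":1},
  {"x":2,"y":0,"z":0,"rx":0,"ry":0,"rz":0,"fingers":1},
  {"x":2,"y":0,"z":0,"rx":0,"ry":0,"rz":0,"fingers":1},
])

```text
time_s: 36.05
tool_pos: [0.6279, 0.043, 0.0752]
tool_rot: [180.0, 0.2, 87.7]
force: [-0.2, -7.9, 2.9]
grip_width: 0.0004
grasp_force: 3.9
```

Both contacts are stiff. I withdraw clear and check the scene once more.

Emit:
drive_tool([
  {"x":-3,"y":0,"z":0,"rx":0,"ry":0,"rz":0,"fingers":1},
  {"x":-10,"y":0,"z":0,"rx":0,"ry":0,"rz":0,"fingers":1},
  {"x":-25,"y":0,"z":0,"rx":0,"ry":0,"rz":0,"fingers":1},
  {"x":-40,"y":0,"z":-30,"rx":0,"ry":0,"rz":0,"fingers":1},
  {"x":-40,"y":0,"z":-80,"rx":0,"ry":0,"rz":0,"fingers":1},
  {"x":-40,"y":0,"z":-130,"rx":0,"ry":0,"rz":0,"fingers":1},
  {"x":-40,"y":0,"z":-160,"rx":0,"ry":0,"rz":0,"fingers":1},
  {"x":-90,"y":-40,"z":-180,"rx":0,"ry":0,"rz":0,"fingers":1},
  {"x":-90,"y":-40,"z":-180,"rx":0,"ry":0,"rz":0,"fingers":1},
  {"x":-90,"y":-40,"z":-180,"rx":0,"ry":0,"rz":0,"fingers":1},
])

```text
time_s: 37.3
tool_pos: [0.5843, -0.0426, 0.2552]
tool_rot: [179.9, -0.1, 87.8]
force: [-0.3, 1.0, -0.3]
grip_width: 0.0003
grasp_force: 0.0
```

```bash
python3 - <<'E'
from h import *
import pickle
C0=pickle.load(open('c0.pkl','rb'))
s=cam('scene');im=s['image'].astype(int)
# bystanders: change at their places in the scene view
d=np.abs(im-C0['scene']['image'].astype(int)).sum(2)
for n,(u,v) in dict(mug=(282,385),shaker=(189,334),lid=(276,279),driver=(200,400),pasta=(580,200),lentil=(603,260),rail=(520,450),jar_old=(430,290)).items():
    u,v=int(u*.64),int(v*.64);print(n,d[v-15:v+15,u-15:u+15].mean().round(1))
# jar and peg silhouettes vs expectation
i=im;m=blob(s,(i[:,:,0]>1.8*i[:,:,2])&(i[:,:,0]<125),proj(s,[.5995,.1237,.11])[0])
print('peg',None if m is None else (m.sum(),fitcyl(s,m,.5995,.1237,.044,.134,.012), fitcyl(s,m,.5995,.1237,.044,.144,.012)[1]))
o=sensors.get_obs();print(o['time_s'],o['tool_pos'],o['force']);print(workorder.sign_off())
E
```

```text
mug 15.3
shaker 13.8
lid 17.3
driver 13.0
pasta 12.7
lentil 13.2
rail 15.0
jar_old 91.6
peg None
37.35 [ 0.5845674  -0.04145155  0.25463385] [ 0.0354252   1.1838674  -0.93117588]
the job is handed in; nothing more can be done
None
```

The job is handed in at 37 s: the peg is fully home, pressed in with about 5 N, and by touch the jar rests against both the peg and the far wall, with no bystander seen to move; while I dragged it the jar leaned a few degrees and may have lifted a fraction of a millimetre, and my last camera check did not pick out the peg.

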